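# Tip two kit cartons over to lie in their tray

### The arm

A 6-joint arm with a two-finger parallel gripper is mounted at the origin on a cart in front of the work surface, level with it; the furniture and walls round the work are solid. World frame = base frame: x ahead of the robot, y to its left, z up, the work surface at z = 0. Lengths are in mm, angles in rad, forces in N, time in s.
With the tool pointing down it reaches from about 350 to 975 mm from the base axis. Payload 7.1 kg.
Tool frame: the origin (TCP) lies between the finger pads; the fingertips stand 17 mm ahead of it and the grasp point (between the pads) lies 2 mm behind it; z points along the fingers, y is the line along which they close (so a half turn about z gives the same grasp; the last joint's range is limited). The gripper opens to 88 mm and grips with 3 to 60 N. Pads are 20 mm wide; open, the fingers measure 115 mm over their backs; the gripper's body (75 mm by 178 mm) begins 61 mm behind the grasp point.
Start: joints at [1.314, 0.423, 1.63, -0, 1.089, -0.019], TCP at [147.197, 607.403, 239.675] pointing down, gripper open.
Joint ranges: [-3, 3], [-0.9, 2.11], [0.09, 2.58], [-1.31, 4.45], [0.11, 2.69], [-2.54, 2.54]. Speed limits (rad/s): [2.39, 2.39, 3.01, 3.14, 3.14, 3.14].

### API

Orientations are given as a rotation vector (axis times angle).
In Python, from workcell import ctrl, viewer, job gives the robot as it stands (ctrl), with the cameras (viewer) and the job (job).
- The arm moves only by the tool step_hand, called after "Emit:" by a JSON object that holds its "fn" and its "kwargs". Schema: {"type":"object","properties":{"steps":{"type":"array","items":{"type":"number"},"minItems":6,"maxItems":30},"jaw":{"type":"number"},"only":{"type":"string"},"quiet":{"type":"boolean"},"lines":{"type":"string"}},"required":["steps"],"additionalProperties":false}. steps is one flat list of numbers that holds 1 to 5 rows one after another, with no inner brackets; each row has 6 numbers: dx, dy, dz in shares of 600 mm (1.0 is 600 mm), then a rotation vector rx, ry, rz in fractions of the full range, 1 being 2 rad; each row shifts and turns the commanded pose from where the row before left it, along the tool's axes as they then stand; what a row does not reach is not made up. A row lasts 1/12 s, in which the tool goes at most 41.7 mm and 0.125 rad, less where a joint would pass 70% of its speed; a pose out of reach is approached as far as the arm can. jaw is the finger opening in mm, set as the call begins (left out keeps the last). The fingers move at their own pace and stop on an object; the grip force is fixed at half the most. Time passes only in rows, so rows that do not move let the fingers close. The tool returns the time, the measured TCP pose, the force, the opening and the grip force at its end. only (a regular expression) keeps the lines of the reply that match it, lines (a string "A,B") keeps lines A to B, and quiet returns only ok. No shift or turn number may pass 1 either way. Input that does not fit is refused with a message, and nothing moves.
- ctrl.get_obs(): the state, without advancing time (a new reading comes with each control period).
- viewer.get_image(name): name is "scene" or "top"; returns a dict with "img" (480x640x3 uint8, red, green, blue), "fx", "fy", "cx", "cy" (pixels), "R" (3x3) and "t" (3): a world point X has camera coordinates R X + t. Camera axes: x right, y down, z forward; pixel columns grow to the right and rows downward; lengths in mm; the calibration is good to about 2 mm. A picture is of the moment at which its call begins. There is no depth.
- job.close_job(): hands the job in; it is judged then, once.
The state is a dict: "t": time; "qpos": joint angles; "qvel": joint speeds; "joint_torque": joint torques, N m; "ee_pos": TCP position; "orientation": TCP orientation; "ft_force": force on the tool from outside, world axes, zero at the start; "moment": the same for the moment, N m; "width": finger opening in mm; "grasp_force": force on a finger pad.
Only numpy, scipy, OpenCV 4.12 (cv2) and the standard library are available. Lean on these libraries where they do the work, as an engineer would, in place of code of your own. Each camera call takes 0.05 s, during which the arm holds its last target. There are 200 camera calls.

### The job

The two tall test-kit cartons standing in the low two-lane metal tray have to lie down so that the tray will fit the fridge. Lightly push each one over near its top with your fingertips so that it ends lying flat in its own lane, with its top end towards the tray's high end wall. Do not pinch, lift or carry the cartons, and leave the jars, bottles, marker pen and sample tube round the tray where they are.

Things in the scene. Friction and masses are not known exactly. Their poses are not given: they have to be found in the camera images.
- carton_tray: Low open bare-metal tray, fixed to the bench, 149 (x) x 231 (y) x 45 mm; origin at the centre of its underside. Floor 4 mm thick. Side walls and middle divider 3 mm thick, 18 mm high: two lanes 70 mm wide along y, centred at x = -36.5 and +36.5 mm, inner length 225 mm. End wall at -y 45 mm high; lip at +y 10 mm high. The cartons stand near the lip, one in each lane.
- tray_high_end (a point): Middle of the top edge of the tray's high (45 mm) end wall, outer face.
- kit_carton_a: The taller printed card carton, a closed rigid box 62 (x) x 60 (y) x 128 (z) mm, about 90 g, standing upright in either lane, sides parallel to the lane within about 3 degrees. Origin at the centre of its underside, z to its top end.
- kit_carton_a_centre (a point): Middle of the taller carton (64 mm above its underside).
- kit_carton_a_top (a point): Middle of the top face of the taller carton.
- kit_carton_b: The shorter printed card carton, a closed rigid box 60 (x) x 56 (y) x 112 (z) mm, about 50 g, upright in the other lane, sides as parallel. Origin at the centre of its underside, z to its top end. Pushed some 85 mm above the bench either carton tips about its far bottom edge; past about 28 degrees it falls by itself.
- kit_carton_b_centre (a point): Middle of the shorter carton (56 mm above its underside).
- kit_carton_b_top (a point): Middle of the top face of the shorter carton.
- stain_jar_a: Glass stain jar, black lid, 67 mm wide, 114 mm high, standing by the tray's high end. Origin under its centre. Bystander.
- stain_jar_b: Like stain_jar_a; stands at the front right, before the microscope. Bystander.
- stain_jar_c: Like stain_jar_a; stands to the right of the analyser. Bystander.
- buffer_bottle: Dropper bottle, 25 mm wide, 75 mm high, upright near the bench's front left corner. Origin under its centre. Bystander.
- oil_bottle: Dropper bottle, 25 mm wide, 70 mm high, upright by the tray's high end. Origin under its centre. Bystander.
- marker_black: Marker pen lying down along the left edge, 136 mm long, 13 mm thick. Bystander.
- tube_green: Stoppered sample tube lying down on the right, 80 mm long, 15 mm thick. Bystander.

How it is judged (in metres and radians):
At the end, for the whole second after the job is handed in: Both cartons lie at rest flat on the tray floor (long axis level within about 0.1 rad, centre within 6 mm of its resting height), each in a lane, along it within 0.15 rad, with the top end towards the high end wall (angle between the z axis of each of kit_carton_a, kit_carton_b and the y axis of carton_tray, either way round below 0.15 rad and y of each of kit_carton_a_top, kit_carton_b_top in the frame of carton_tray below 0 m and y of kit_carton_a_centre in the frame of carton_tray between -0.07 and 0.06 m and z of kit_carton_a_centre in the frame of carton_tray below 0.041 m and (x of kit_carton_a_centre in the frame of carton_tray between 0.026 and 0.047 m or x of kit_carton_a_centre in the frame of carton_tray between -0.047 and -0.026 m) and angle between kit_carton_a's own z axis and vertical between 1.47 and 1.67 rad and linear speed of each of kit_carton_a, kit_carton_b below 0.01 m/s and angular speed of each of kit_carton_a, kit_carton_b below 0.1 rad/s and y of kit_carton_b_centre in the frame of carton_tray between -0.07 and 0.06 m and z of kit_carton_b_centre in the frame of carton_tray below 0.04 m and (x of kit_carton_b_centre in the frame of carton_tray between 0.026 and 0.047 m or x of kit_carton_b_centre in the frame of carton_tray between -0.047 and -0.026 m) and angle between kit_carton_b's own z axis and vertical between 1.47 and 1.67 rad); the robot touches nothing.
It fails at once if a carton is lifted (its centre over 90 mm above the bench) (height (world z) of any of kit_carton_a_centre, kit_carton_b_centre above 0.09 m).
It fails at once if a carton is pinched or pressed hard (over 15 N from the fingers) (contact force between the fingers and kit_carton_a above 15 N or contact force between the fingers and kit_carton_b above 15 N).
It fails at once if a jar or bottle is moved over 20 mm or tilted over 0.4 rad (distance of any of stain_jar_a, stain_jar_b, stain_jar_c, buffer_bottle, oil_bottle from where it was at the start of the episode above 0.02 m or angle between any of stain_jar_a, stain_jar_b, stain_jar_c, buffer_bottle, oil_bottle's own z axis and vertical above 0.4 rad).
It fails at once if the marker or the tube is moved over 30 mm (distance of any of marker_black, tube_green from where it was at the start of the episode above 0.03 m).
It also fails if it takes over 42 s, if anything falls off the work surface, if the arm or the gripper's body presses on something with over 40 N, if the wrist force passes 120 N, or if a joint passes its speed limit or range.

## Working session

There is one attempt and no reset: what is moved stays moved. The work goes in short steps, Python scripts to look and compute and a tool call to move; the robot and the scene stay as the last step left them, time stands still between calls to the robot, and variables do not carry over. Pictures are saved under pics/ and viewed, at most 10 in all, crops included, and the job is handed in when it is done.

```bash
ls; mkdir -p pics; python3 - <<'E'
from workcell import ctrl, viewer, job
import cv2
for n in("scene","top"):
    d=viewer.get_image(n); cv2.imwrite(f"pics/{n}0.png",d["img"][:,:,::-1])
    print(n,d["fx"],d["fy"],d["cx"],d["cy"],d["R"],d["t"])
o=ctrl.get_obs();print(o["t"],o["ee_pos"],o["orientation"],o["width"])
E
```

```text
pics
workcell.py
scene 573.5642261621615 573.5642261621615 321.08914627024984 236.50373430889266 [[ 0.56312923 -0.8261601   0.01857314]
 [-0.47415909 -0.34144183 -0.81153597]
 [ 0.67680029  0.448193   -0.5840072 ]] [-321.69400352  356.40231769  814.31308993]
top 459.32475811496806 459.32475811496806 320.17773753916464 238.09826020551688 [[ 0.02663321 -0.99917044  0.03080765]
 [-0.99231383 -0.03015097 -0.12001744]
 [ 0.12084675 -0.02737441 -0.99229366]] [-51.83366286 568.82875722 970.74820757]
0.1 [147.08926096 606.99449374 239.00003706] [-3.72639159e-01 -3.11923960e+00  2.02020760e-03] 87.55777291040711
```

View pics/scene0.png

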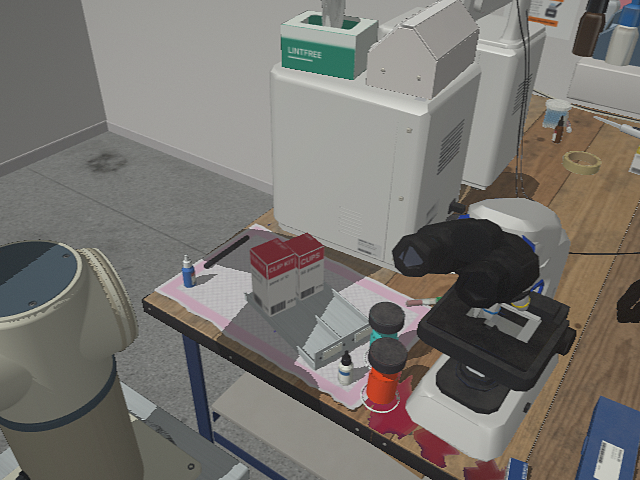

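View pics/top0.png

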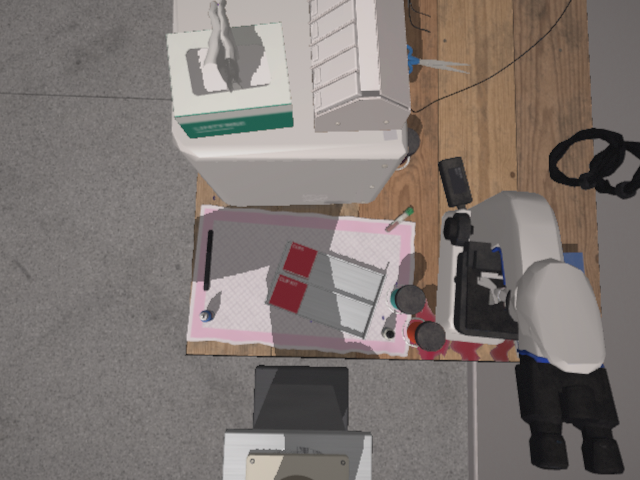

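The scene picture shows both cartons standing (tops at about (272,245) and (307,243)) in the tray, with the jars and oil bottle at its right end. In the top view the red tops are near (300,260) and (287,295), and the high end runs from (388,262) to (364,335). I'll enlarge both.

```bash
python3 - <<'E'
import cv2
a=cv2.imread("pics/top0.png")[190:360,180:440]; cv2.imwrite("pics/topc.png",cv2.resize(a,None,fx=3,fy=3,interpolation=2))
a=cv2.imread("pics/scene0.png")[220:410,150:450]; cv2.imwrite("pics/scenec.png",cv2.resize(a,None,fx=2.6,fy=2.6,interpolation=2))
E
```

```text
(no output)
```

View pics/topc.png

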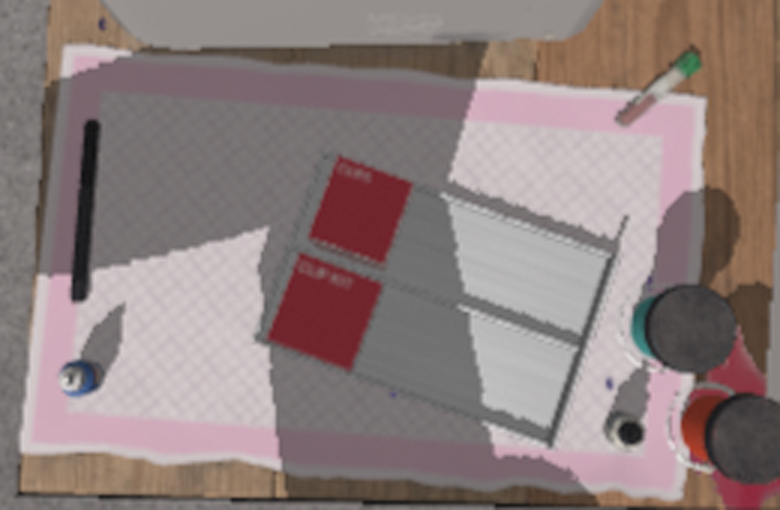

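View pics/scenec.png

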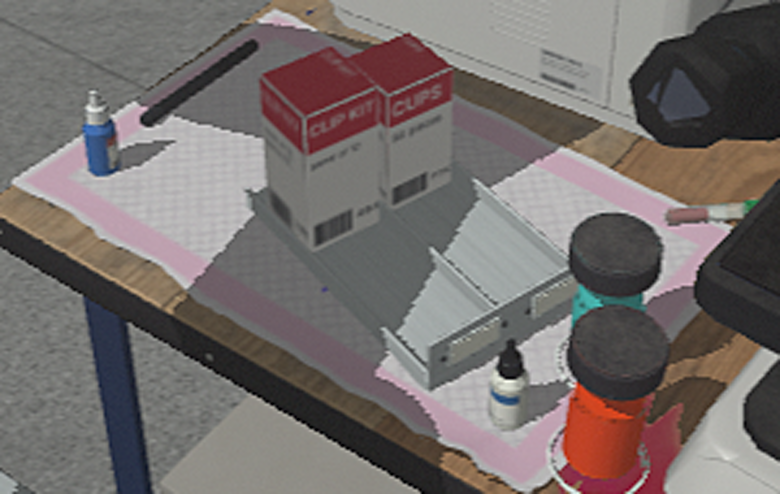

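The crops show the taller "CLIP KIT" carton in the near lane and "CLIPS" in the far lane. The clear space is on their left, which is the lip side. The high wall runs from crop (620,235) to (552,443), with the jars and oil bottle beyond it. Next I'll triangulate the top corners.

```bash
cat > h.py <<'E'
import numpy as np,cv2
from workcell import ctrl, viewer, job
def cam(n):
    d=viewer.get_image(n); d["P"]=np.diag([1,1,1.])@np.array([[d["fx"],0,d["cx"]],[0,d["fy"],d["cy"]],[0,0,1]])@np.c_[d["R"],d["t"]]; return d
def tri(A,a,B,b):
    X=cv2.triangulatePoints(A["P"],B["P"],np.array(a,float).T,np.array(b,float).T); return (X[:3]/X[3]).T
def plane(d,uv,z):
    uv=np.atleast_2d(uv).astype(float); r=np.c_[(uv[:,0]-d["cx"])/d["fx"],(uv[:,1]-d["cy"])/d["fy"],np.ones(len(uv))]@d["R"]
    c=-d["R"].T@d["t"]; return c+r*((z-c[2])/r[:,2])[:,None]
def reds(d):
    h=cv2.cvtColor(d["img"],cv2.COLOR_RGB2HSV); m=(((h[...,0]<8)|(h[...,0]>170))&(h[...,1]>140)&(h[...,2]>40)).astype(np.uint8)
    m=cv2.morphologyEx(m,cv2.MORPH_CLOSE,np.ones((3,3)))
    m[:, 340:]=0; m[:235]=0
    return [c for c in cv2.findContours(m,0,2)[0] if cv2.contourArea(c)>300]
E
python3 - <<'E'
from h import *
np.set_printoptions(precision=1,suppress=True)
T=cam("top");S=cam("scene")
for c in reds(T): 
    r=cv2.minAreaRect(c); print("top",r); b=cv2.boxPoints(r); print(b.round(1).tolist()); 
    for z in(116,132): print(z,plane(T,b,z)[:,:2].tolist(),plane(T,r[0],z))
f=lambda L,o,s:np.array(L)/s+o
t=lambda L:f(L,[180,190],3); s=lambda L:f(L,[150,220],2.6)
# A corners: left,back,right,front   ; B: back, right(front-right), front
print("A",tri(T,t([(268,339),(299,253),(382,281),(350,370)]),S,s([(261,88),(330,48),(382,85),(305,123)])))
print("B",tri(T,t([(339,155),(412,184),(381,266)]),S,s([(405,33),(453,69),(382,98)])))
print("wall",tri(T,t([(552,443),(612,255)]),S,s([(430,353),(572,262)])))
print("wallplane45",plane(T,t([(552,443),(612,255),(625,218)]),45))
print("lip10",plane(T,t([(262,340),(330,155)]),10))
print("bott",plane(T,t([(628,432)]),70),"jars",plane(T,t([(690,328),(747,438)]),114),"tube",plane(T,t([(690,62),(622,122)]),8),"marker",plane(T,t([(92,122),(80,298)]),7),"buffer",plane(T,t([(74,377)]),75))
# analyser front edge base
print("analyser",plane(T,t([(120,40),(585,40)]),0))
E
```

```text
top ((287.6287536621094, 293.28717041015625), (28.435129165649414, 29.725608825683594), 20.854455947875977)
[[269.1000061035156, 302.1000061035156], [279.6000061035156, 274.29998779296875], [306.20001220703125, 284.5], [295.6000061035156, 312.20001220703125]]
116 [[430.0299566844894, 64.07461752193288], [485.2363106668268, 45.29406585410822], [466.6601518099706, -8.088897538861257], [411.6468709899173, 11.095429006127791]] [[448.3  28.1 116. ]]
132 [[430.3526213595013, 62.816072213969655], [484.5958640468964, 44.363159669755994], [466.34377854611455, -8.088502680987167], [412.290240732212, 10.7611406210684]] [[448.3  27.5 132. ]]
top ((299.5985412597656, 259.35400390625), (25.630727767944336, 27.424877166748047), 19.983104705810547)
[[282.8999938964844, 267.8999938964844], [292.20001220703125, 242.10000610351562], [316.29998779296875, 250.8000030517578], [307.0, 276.6000061035156]]
116 [[498.27480621682747, 39.34724455589673], [550.4563478110879, 22.46909541347611], [534.2470931251212, -26.335482547210685], [482.21952377950674, -9.110468620387802]] [[516.2   6.6 116. ]]
132 [[497.40689443342546, 38.520084595450975], [548.6780945819708, 21.936385908533875], [532.7516210460806, -26.016763966648977], [481.6317069986442, -9.09225178050926]] [[515.    6.4 132. ]]
A [[428.2  63.2 122.8]
 [484.3  44.5 132.9]
 [469.  -11.7 133.6]
 [410.    8.8 128.3]]
B [[549.8  22.7 117.7]
 [534.  -29.2 115.8]
 [477.3  -8.2 115.2]]
wall [[ 357.8 -133.9   36.7]
 [ 488.7 -169.9   36.3]]
wallplane45 [[ 359.3 -133.8   45. ]
 [ 492.9 -175.1   45. ]
 [ 519.8 -184.2   45. ]]
lip10 [[425.1  76.1  10. ]
 [563.   31.   10. ]]
bott [[ 370.2 -183.2   70. ]] jars [[ 442.8 -216.   114. ]
 [ 371.8 -254.1  114. ]] tube [[ 642.6 -239.4    8. ]
 [ 594.9 -187.9    8. ]] marker [[582.8 209.3   7. ]
 [452.1 210.9   7. ]] buffer [[398.4 197.4  75. ]]
analyser [[ 647.   193.2    0. ]
 [ 658.6 -160.3    0. ]]
```

Checks: A's top measures z≈130 and about 60 wide, B's z≈116, and the lane direction u is about (-0.307, -0.952). The pushing faces are at about (457,56) for A and (525,33) for B. I'll line the tool y axis up with the lane, close the fingers and approach from behind A.

The manual's scale: shifts go in shares of 600 mm and turns go in shares of 2 rad. Converting my numbers, -31 mm is -0.0517, -25 mm is -0.0417, 0.073 rad is 0.0365.

Emit:
{"fn": "step_hand", "kwargs": {"steps": [0,0,0,0,0,0.0365,-0.0517,-0.0417,0,0,0,0,-0.0517,-0.0417,0,0,0,0,-0.0517,-0.0417,0,0,0,0,-0.0517,-0.0417,0,0,0,0], "jaw": 0}}

```text
t: 0.62
ee_pos: [235.0, 472.7, 239.4]
orientation: [-0.485, -3.104, 0.001]
ft_force: [0.8, 0.1, 0.5]
width: 58.0
grasp_force: 0.0
```

Emit:
{"fn": "step_hand", "kwargs": {"steps": [-0.0517,-0.0417,0,0,0,0,-0.0517,-0.0417,0,0,0,0,-0.0517,-0.0417,0,0,0,0,-0.0517,-0.0417,0,0,0,0,-0.0517,-0.0417,0,0,0,0]}}

```text
t: 1.03
ee_pos: [344.6, 306.1, 239.8]
orientation: [0.486, 3.104, 0.0]
ft_force: [0.6, 0.1, -0.4]
width: 24.1
grasp_force: 0.0
```

Emit:
{"fn": "step_hand", "kwargs": {"steps": [-0.0517,-0.0417,0,0,0,0,-0.0517,-0.0417,0,0,0,0,-0.0517,-0.0417,0,0,0,0,-0.0517,-0.0417,0,0,0,0,0,0,0,0,0,0]}}

```text
t: 1.45
ee_pos: [434.6, 170.1, 240.0]
orientation: [0.494, 3.1, -0.001]
ft_force: [-0.3, 0.2, 0.1]
width: 0.7
grasp_force: 0.0
```

```bash
cat >> h.py <<'E'
from scipy.spatial.transform import Rotation as Ro
def to(p):
    o=ctrl.get_obs(); R=Ro.from_rotvec(o["orientation"]).as_matrix(); print(o["t"],o["ee_pos"].round(1) if hasattr(o["ee_pos"],"round") else o["ee_pos"],R.round(3).tolist(),"need",(R.T@(np.array(p)-o["ee_pos"])).round(1),"F",np.round(o["ft_force"],2))
E
python3 -c "
from h import *
to([471,99,107])"
```

```text
1.45 [434.6 170.1 240. ] [[-0.951, 0.311, 0.002], [0.311, 0.951, -0.001], [-0.002, -0.0, -1.0]] need [-56.4 -56.3 133.1] F [-0.3   0.2   0.13]
```

Scaled: 33 mm is 0.055, -14 mm is -0.0233.

Emit:
{"fn": "step_hand", "kwargs": {"steps": [-0.0233,-0.0233,0.055,0,0,0,-0.0233,-0.0233,0.055,0,0,0,-0.0233,-0.0233,0.055,0,0,0,-0.0233,-0.0233,0.055,0,0,0,0,0,0,0,0,0]}}

```text
t: 1.87
ee_pos: [465.1, 102.0, 102.5]
orientation: [-0.488, -3.095, 0.005]
ft_force: [-0.6, -0.4, -0.1]
width: 0.4
grasp_force: 0.0
```

```bash
python3 -c "
from h import *
to([461.4,69,107])
d=cam('top');cv2.imwrite('pics/top1.png',cv2.resize(d['img'][190:360,180:440,::-1],None,fx=3,fy=3))"
```

```text
1.8667 [465.1 102.  102.5] [[-0.951, 0.308, -0.009], [0.308, 0.951, -0.002], [0.008, -0.005, -1.0]] need [ -6.6 -32.6  -4.4] F [-0.61 -0.41 -0.14]
```

View pics/top1.png

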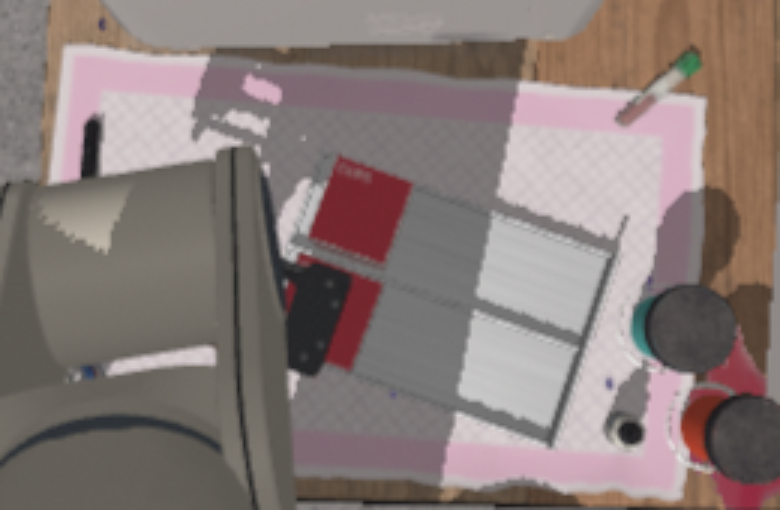

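The arm covers the left half of the view. The gripper body is above the rear of A, which still stands in place. Contact is expected after about 32 mm, so I'll push slowly.

Scaled: -6 mm is -0.01, -5 mm is -0.0083.

Emit:
{"fn": "step_hand", "kwargs": {"steps": [-0.0033,-0.01,-0.0033,0,0,0,-0.0033,-0.01,-0.0033,0,0,0,-0.0033,-0.01,0,0,0,0,0,-0.0083,0,0,0,0,0,-0.0067,0,0,0,0]}}

```text
t: 2.33
ee_pos: [465.5, 76.6, 113.0]
orientation: [0.485, 3.101, 0.001]
ft_force: [-0.4, -0.2, -0.6]
width: 0.5
grasp_force: 0.0
```

Emit:
{"fn": "step_hand", "kwargs": {"steps": [0,-0.0067,0,0,0,0,0,-0.0067,0,0,0,0,0,-0.0067,0,0,0,0,0,-0.0083,0,0,0,0,0,-0.0083,0,0,0,0]}}

```text
t: 2.75
ee_pos: [458.3, 55.4, 111.7]
orientation: [0.486, 3.104, 0.0]
ft_force: [0.7, 0.7, 0.6]
width: 0.7
grasp_force: 0.2
```

Emit:
{"fn": "step_hand", "kwargs": {"steps": [0,-0.0083,0,0,0,0,0,-0.0083,0,0,0,0,0,-0.0083,0,0,0,0,0,-0.0083,0,0,0,0,0,-0.0083,0,0,0,0]}}

```text
t: 3.17
ee_pos: [450.5, 31.5, 111.6]
orientation: [-0.486, -3.104, 0.0]
ft_force: [-0.3, 0.8, -0.1]
width: 0.4
grasp_force: 0.0
```

```bash
python3 -c "
from h import *
to([445,18,107])
d=cam('scene');cv2.imwrite('pics/s1.png',cv2.resize(d['img'][180:410,150:450,::-1],None,fx=2.4,fy=2.4))"
```

```text
3.1667 [450.5  31.5 111.6] [[-0.952, 0.306, -0.0], [0.306, 0.952, -0.0], [0.0, -0.0, -1.0]] need [  1.1 -14.5   4.6] F [-0.26  0.79 -0.06]
```

View pics/s1.png

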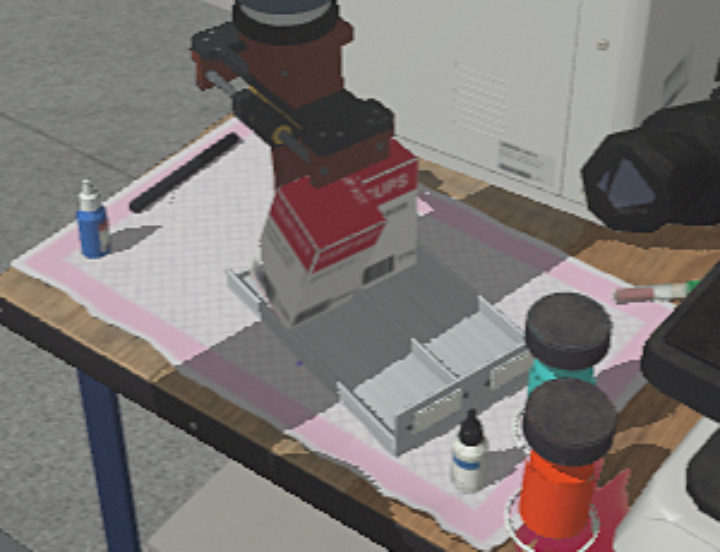

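A is tilting about its far bottom edge, top moving towards the high wall (front top corner at crop (312,270)), at about 25°. B hasn't moved. I'll push a little further and let A fall.

Scaled: -5 mm is -0.0083, -4 mm is -0.0067.

Emit:
{"fn": "step_hand", "kwargs": {"steps": [0,-0.0083,0,0,0,0,0,-0.0083,0,0,0,0,0,-0.0083,0,0,0,0,0,-0.0083,0,0,0,0,0,-0.0067,0,0,0,0]}}

```text
t: 3.63
ee_pos: [443.2, 8.6, 111.7]
orientation: [-0.486, -3.104, 0.0]
ft_force: [-0.0, 0.2, 0.3]
width: 0.6
grasp_force: 0.0
```

Emit:
{"fn": "step_hand", "kwargs": {"steps": [0,0,0,0,0,0,0,0,0,0,0,0,0,0,0,0,0,0,0,0,0,0,0,0,0,0,0,0,0,0]}}

```text
t: 4.05
ee_pos: [443.5, 9.3, 111.7]
orientation: [0.486, 3.104, 0.0]
ft_force: [0.2, -0.5, 0.2]
width: 0.8
grasp_force: 0.0
```

```bash
python3 -c "
from h import *
to([471,99,117])
d=cam('scene');cv2.imwrite('pics/s2.png',cv2.resize(d['img'][180:410,150:450,::-1],None,fx=2.4,fy=2.4))"
```

```text
4.05 [443.5   9.3 111.7] [[-0.952, 0.306, 0.0], [0.306, 0.952, -0.0], [-0.0, 0.0, -1.0]] need [ 1.3 93.8 -5.3] F [ 0.17 -0.48  0.24]
```

View pics/s2.png

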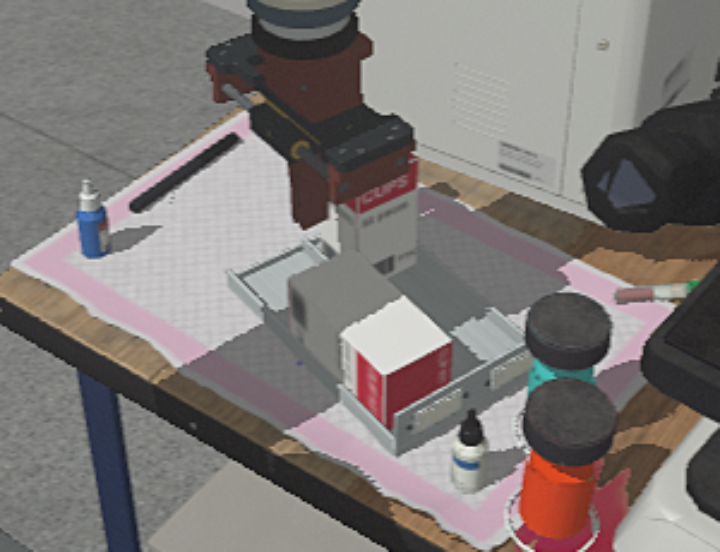

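A lies flat in its lane with its red top end next to the high wall. I'll retreat along the lane and shift across to behind B.

Scaled: 20 mm is 0.0333, 16 mm is 0.0267.

Emit:
{"fn": "step_hand", "kwargs": {"steps": [0,0.0333,0,0,0,0,0,0.0333,0,0,0,0,0,0.0333,0,0,0,0,0,0.0333,0,0,0,0,0,0.0267,0,0,0,0]}}

```text
t: 4.52
ee_pos: [473.3, 101.9, 111.7]
orientation: [0.485, 3.103, 0.0]
ft_force: [-0.4, -1.2, 0.9]
width: 0.2
grasp_force: 0.0
```

Emit:
{"fn": "step_hand", "kwargs": {"steps": [-0.0283,0,0.0017,0,0,0,-0.0283,0,0.0017,0,0,0,-0.0283,0,0.0017,0,0,0,-0.03,0,0.0017,0,0,0,0,0,0,0,0,0]}}

```text
t: 4.93
ee_pos: [541.8, 79.1, 107.9]
orientation: [0.486, 3.1, 0.001]
ft_force: [0.3, 0.5, -0.3]
width: 0.4
grasp_force: 0.0
```

```bash
python3 -c "
from h import *
to([529.5,47.8,108])"
```

```text
4.9333 [541.8  79.1 107.9] [[-0.952, 0.306, 0.003], [0.306, 0.952, 0.0], [-0.003, 0.001, -1.0]] need [  2.1 -33.6  -0.2] F [ 0.28  0.49 -0.26]
```

Scaled: -6 mm is -0.01, -5 mm is -0.0083.

Emit:
{"fn": "step_hand", "kwargs": {"steps": [0.0017,-0.01,0,0,0,0,0.0017,-0.01,0,0,0,0,0,-0.01,0,0,0,0,0,-0.0083,0,0,0,0,0,-0.0067,0,0,0,0]}}

```text
t: 5.35
ee_pos: [527.4, 53.8, 107.8]
orientation: [-0.486, -3.103, 0.0]
ft_force: [0.9, -0.5, -0.1]
width: 0.4
grasp_force: 0.0
```

Emit:
{"fn": "step_hand", "kwargs": {"steps": [0,-0.0067,0,0,0,0,0,-0.0067,0,0,0,0,0,-0.0067,0,0,0,0,0,-0.0083,0,0,0,0,0,-0.0083,0,0,0,0]}}

```text
t: 5.77
ee_pos: [521.5, 33.0, 107.7]
orientation: [0.486, 3.104, 0.0]
ft_force: [-0.3, 0.4, 0.4]
width: 0.2
grasp_force: 0.1
```

Emit:
{"fn": "step_hand", "kwargs": {"steps": [0,-0.0083,0,0,0,0,0,-0.0083,0,0,0,0,0,-0.0083,0,0,0,0,0,-0.0083,0,0,0,0,0,-0.0083,0,0,0,0]}}

```text
t: 6.18
ee_pos: [513.8, 9.1, 107.7]
orientation: [-0.486, -3.104, 0.0]
ft_force: [0.3, -1.2, -0.1]
width: 0.5
grasp_force: 0.0
```

Emit:
{"fn": "step_hand", "kwargs": {"steps": [0,-0.0083,0,0,0,0,0,-0.0067,0,0,0,0,0,-0.0067,0,0,0,0,0,-0.0067,0,0,0,0,0,0,0,0,0,0]}}

```text
t: 6.6
ee_pos: [508.5, -7.2, 107.7]
orientation: [-0.487, -3.103, 0.0]
ft_force: [0.4, 0.0, 0.4]
width: 0.3
grasp_force: 0.0
```

Emit:
{"fn": "step_hand", "kwargs": {"steps": [0,0,0,0,0,0,0,0,0,0,0,0,0,0,0,0,0,0,0,0,0,0,0,0,0,0,0,0,0,0]}}

```text
t: 7.02
ee_pos: [508.8, -6.4, 107.7]
orientation: [0.486, 3.104, 0.0]
ft_force: [-0.5, -0.3, 1.1]
width: 0.6
grasp_force: 0.0
```

```bash
python3 -c "
from h import *
d=cam('scene');cv2.imwrite('pics/s3.png',cv2.resize(d['img'][180:410,150:450,::-1],None,fx=2.4,fy=2.4))"
```

```text
(no output)
```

View pics/s3.png

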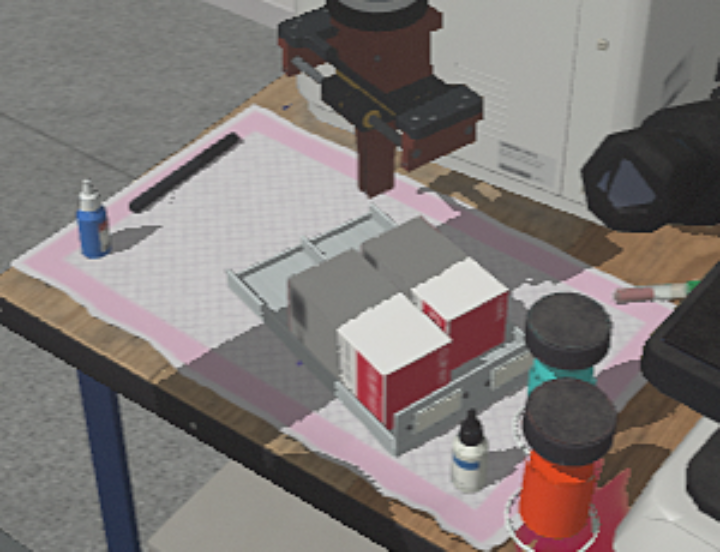

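Both cartons now lie flat in their lanes, red ends towards the high wall, and nothing else has moved. I'll withdraw and take one last look from the top.

Scaled: 30 mm is 0.05, -25 mm is -0.0417.

Emit:
{"fn": "step_hand", "kwargs": {"steps": [0,0.0333,-0.0417,0,0,0,0,0.05,-0.0417,0,0,0,0,0.05,-0.0417,0,0,0,0,0.05,-0.0417,0,0,0,0,0.05,0,0,0,0]}}

```text
t: 7.48
ee_pos: [554.5, 128.7, 212.8]
orientation: [0.485, 3.096, 0.004]
ft_force: [1.5, -0.6, 0.7]
width: 0.4
grasp_force: 0.0
```

Emit:
{"fn": "step_hand", "kwargs": {"steps": [0,0.05,0,0,0,0,0,0.05,0,0,0,0,0,0.05,0,0,0,0,0,0,0,0,0,0,0,0,0,0,0,0]}}

```text
t: 7.9
ee_pos: [578.9, 213.6, 207.3]
orientation: [-0.482, -3.104, 0.0]
ft_force: [0.7, -0.2, -0.6]
width: 0.3
grasp_force: 0.0
```

```bash
python3 -c "
from h import *
d=cam('top');cv2.imwrite('pics/t2.png',cv2.resize(d['img'][190:360,180:440,::-1],None,fx=3,fy=3))"
```

```text
(no output)
```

View pics/t2.png

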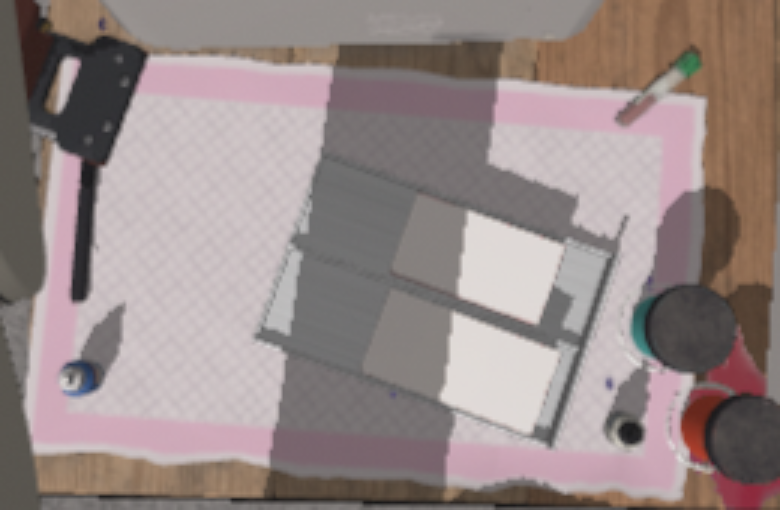

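From the top, A (crop (375,330) to (550,390)) and B (crop (405,235) to (555,285)) lie straight in their lanes, just short of the high wall. The jars, bottles, pen and tube are where they were.

```bash
python3 -c "
from workcell import ctrl, viewer, job
print(job.close_job())"
```

```text
the job is handed in; nothing more can be done
None
```

Both cartons lie flat in their own lanes with their top ends towards the high wall, nothing else moved in the pictures, and the job was handed in at about 8 s of the 42 s allowed (no verdict was returned).

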